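Sharpening steels back into the knife block

TASK

Two sharpening steels have been left lying on the counter. Put each of them back into the knife block, in the bore of the graded top row that its rod fits snugly (the smallest it goes into, not a wider one it would rattle in), pushed fully home until the guard sits against the wood, and let go. Leave the stone, tin, pepper mill, jars and mug standing where they are.

Things in the scene. Friction and masses are not known exactly. Their poses are not given: they have to be found in the camera images.
- block: Fixed beech knife block, 240 wide (its y), 170 deep (its x), 147 mm high; origin on the counter under the middle of its top row of bores. Its sloping front face looks up along its +x. Row: four parallel round bores, 62 mm apart, 115 deep, running in along its -x and down, 40 degrees below level, square to the face. Widths from +y end: 11, 15, 19, 23 mm. Wood rises 28 mm square above their axes.
- bore_1 (a point): centre of the mouth of the 11 mm bore, 125 mm above the counter, block's y = +93 mm; taken by a fixed 9 mm steel whose 28 mm square handle sticks out 92 mm. Below the row, five fixed steak-knife handles, 24 mm deep, stick out 94 mm, parallel to the bores, their axes 49 mm below the bores' axes (square to them)
- bore_2 (a point): centre of the mouth of the 15 mm bore, in the front face, 125 mm above the counter, block's y = +31 mm; for a 13 mm rod
- bore_3 (a point): centre of the mouth of the 19 mm bore, same height, block's y = -31 mm; for a 17 mm rod
- bore_4 (a point): centre of the mouth of the 23 mm bore, same height, block's y = -93 mm; for a 21 mm rod
- steel_a: Loose sharpening steel, 200 mm, 0.18 kg, lying flat; origin on the underside below the rod end of the guard. To its +x: steel guard (8 mm) and black handle, both 28 mm square, together 92 mm long. To its -x: round rod with a rounded tip, 108 mm long, axis 14 mm up, in line with the handle's middle. Its rod is 13, 17 or 21 mm thick; which is not told. Balances 20 to 35 mm up the handle side.
- steel_b: The other loose sharpening steel, same as steel_a, but its rod has another of the three thicknesses (13, 17 or 21 mm), again not told: look closely or feel it, by closing the fingers on the rod and reading their opening, or by trying the bores.
- steel_a_guard (a point): steel_a: point on the rod's axis in the rod-side face of the guard, the face that comes to sit on the block; 14 mm above the origin
- steel_b_guard (a point): steel_b: the same point
- whetstone: bystander: loose two-layer sharpening stone on a rubber base, 200 x 70 x 34 mm, long along its y; origin under its centre
- tin: bystander: loose squat round steel tin with a lid, 46 mm wide, 34 mm high, standing between the two steels; origin under its centre
- mill: bystander: loose dark wooden pepper mill, 58 mm wide, 188 mm high; origin under its centre
- jar_1: bystander: loose spice jar, 46 mm wide, 105 mm high; origin under its centre
- jar_2: bystander: loose spice jar, 54 mm wide, 120 mm high; origin under its centre
- jar_3: bystander: loose spice jar, 50 mm wide, 110 mm high; origin under its centre
- mug: bystander: loose white mug, 82 mm wide, 95 mm high; origin under its centre

How it is judged:
By the outcome, as a careful person would: the job done as asked, in the order asked, and still so for the second after the job is handed in, with the robot touching nothing.
It also fails if it takes over 72 s, if anything falls off the work surface, if the arm or the gripper's body presses on something with over 40 N, if the wrist force passes 120 N, or if a joint passes its speed limit or range.

ROBOT

A 6-joint arm with a two-finger parallel gripper is mounted at the origin on the work surface. World frame = base frame: x ahead of the robot, y to its left, z up, the work surface at z = 0. Lengths are in mm, angles in rad, forces in N, time in s.
With the tool pointing down it reaches from about 325 to 900 mm from the base axis. Payload 6.1 kg.
Tool frame: the origin (TCP) lies between the finger pads; the fingertips stand 14 mm ahead of it and the grasp point (between the pads) lies 5 mm behind it; z points along the fingers, y is the line along which they close (so a half turn about z gives the same grasp; the last joint's range is limited). The gripper opens to 87 mm and grips with 3 to 60 N. Pads are 19 mm wide; open, the fingers measure 117 mm over their backs; the gripper's body (75 mm by 190 mm) begins 51 mm behind the grasp point.
Start: joints at [1.162, 0.22, 1.526, -0, 1.395, -0.126], TCP at [174.402, 600.166, 236.538] pointing down, gripper open.
Joint ranges: [-2.98, 2.98], [-0.91, 2.08], [0.09, 2.57], [-1.24, 4.39], [0.2, 2.65], [-2.68, 2.68]. Speed limits (rad/s): [2.57, 2.57, 3.01, 3.14, 3.14, 3.14].

INTERFACE

Orientations are given as a unit quaternion [w, x, y, z].
In Python, from bench import ctrl, optics gives the robot as it stands.
- The arm moves only by the tool step_arm, never from a script. Its argument "steps" is one flat list of numbers, 7 for each row, row after row: the shift along the tool's x, y, z normalised to -1 to 1, where 1 is 120 mm, then the turn, a rotation vector about the tool's x, y, z normalised to -1 to 1, where 1 is pi rad, then the opening, from 0 (shut) to 1 (fully open). In form: [tx, ty, tz, rx, ry, rz, gripper, tx, ty, tz, rx, ry, rz, gripper, ...]. A call has 1 to 10 rows; each row is the pose to reach, as a shift and turn from the pose commanded when the call began, along the tool's axes at that moment, turning the shorter way round; what a row does not reach only later rows make up. A row lasts 1/12 s, in which the tool goes at most 41.7 mm and 7.16 degrees, less where a joint would pass 70% of its speed; a pose out of reach is approached as far as the arm can. A call with a number of a shift or a turn outside -1 to 1 is refused whole. A call with a gripper value outside its range is refused whole. The fingers move at their own pace and stop on an object; "newtons" is the grip in N (left out, the last holds). Time passes only in rows, so rows that repeat a pose let the fingers close. It gives the time, the measured TCP pose, the force, the opening and the grip force at its end, in the units of the state.
- ctrl.get_obs(): the state, without advancing time (a new reading comes with each control period).
- optics.snapshot(name): name is "scene" or "top" or "wrist"; returns the picture (480x640x3 uint8, red, green, blue); there is no depth.
- optics.camera_info(name): a dict with "K" (3x3 intrinsics, pixels), "position" and "attitude" of the camera in the world. Camera axes: x right, y down, z forward; pixel columns grow to the right and rows downward; lengths in mm; the calibration is good to about 2 mm. A picture is of the moment at which its call begins: read the wrist's pose just before it. camera_info takes no time and is no camera call; for the wrist camera it gives the pose at the moment of the call.
- ctrl.close_job(): hands the job in; it is judged then, once.
The state is a dict: "time_s": time; "joint_pos": joint angles; "joint_vel": joint speeds; "joint_torque": joint torques, N m; "position": TCP position; "eef_rot": TCP orientation; "ft_force": force on the tool from outside, world axes, zero at the start; "moment": the same for the moment, N m; "gripper_width": finger opening in mm; "grasp_force": force on a finger pad.
Only numpy, scipy, OpenCV 4.12 (cv2) and the standard library are available. Lean on these libraries where they do the work, as an engineer would, in place of code of your own. Each camera call takes 0.05 s, during which the arm holds its last target. There are 200 camera calls.

## Working session

There is one attempt and no reset: what is moved stays moved. The work goes in short steps, Python scripts to look and compute and a tool call to move; the robot and the scene stay as the last step left them, time stands still between calls to the robot, and variables do not carry over. Pictures are saved under pics/ and viewed, at most 10 in all, crops included, and the job is handed in when it is done.

Besides the shell and the picture viewer there is one more tool, called after "Emit:" by a JSON object that holds its "op" and its "data". step_arm: Moves the arm, as the interface text tells. Its arguments: {"type":"object","properties":{"steps":{"type":"array"},"newtons":{"type":"number"}},"required":["steps"]}

```bash
mkdir -p pics; ls; python3 - <<'E'
from bench import ctrl, optics
import cv2
for n in ("scene","top"):
    im=optics.snapshot(n); cv2.imwrite(f"pics/{n}0.png",im[:,:,::-1])
    i=optics.camera_info(n); print(n,i)
print(ctrl.get_obs())
E
```

```text
pics
scene {'K': array([[494.8860978 ,   0.        , 315.88748619],
       [  0.        , 494.8860978 , 247.22818351],
       [  0.        ,   0.        ,   1.        ]]), 'position': array([1209.95746838, -441.87363716, 1195.24337389]), 'attitude': array([-0.27158529,  0.83862079,  0.44927447, -0.14528955])}
top {'K': array([[553.73860774,   0.        , 315.17261963],
       [  0.        , 553.73860774, 240.1590567 ],
       [  0.        ,   0.        ,   1.        ]]), 'position': array([ 252.75042101,    8.36079531, 2023.47345648]), 'attitude': array([ 0.0552328 , -0.70388412,  0.705477  , -0.06163356])}
{'time_s': 0.1, 'joint_pos': array([ 1.16187808e+00,  2.21124387e-01,  1.52746596e+00,  3.27984483e-05,
        1.39472550e+00, -1.26134639e-01]), 'joint_vel': array([-4.85775507e-04, -2.95554226e-03, -2.92014087e-03,  1.81086458e-04,
       -6.54605835e-04,  2.75745541e-05]), 'joint_torque': array([ 1.66224381e-04, -4.95943701e+01, -3.88525808e+01,  7.02683232e-02,
        5.13645192e-02, -1.75759021e-05]), 'position': array([174.19736151, 599.68678831, 235.57708416]), 'eef_rot': array([-2.43329906e-04,  1.40923972e-01,  9.90020046e-01, -8.26682985e-04]), 'ft_force': array([ 0.12284936,  0.41713645, -0.72887708]), 'moment': array([-0.03934182,  0.02108749,  0.04368897]), 'grasp_force': 0.0, 'gripper_width': 86.91444910335247}
```

View pics/scene0.png

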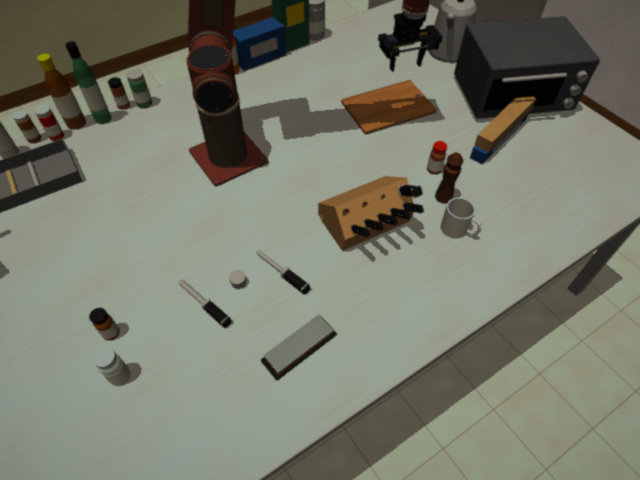

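View pics/top0.png

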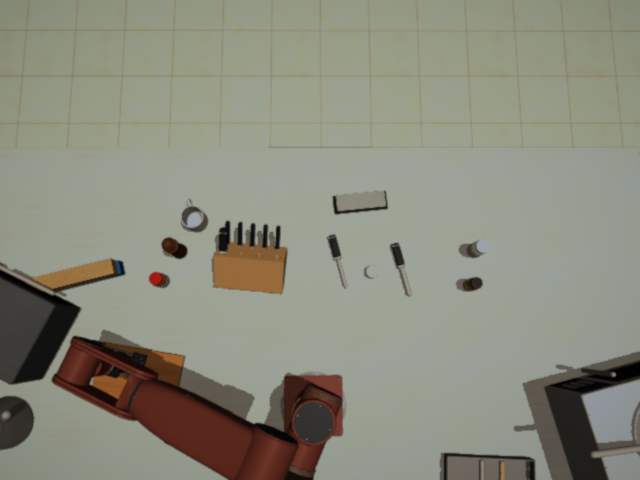

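The scene view shows the steels at about (205,303) and (283,272), the tin at (238,279) and the block at about (370,212). In the top view the steels are at (338,260) and (400,268), rods toward the robot, and the block is at (250,265). Next I'll work out rough positions.

```bash
cat > h.py <<'E'
import numpy as np, cv2
from scipy.spatial.transform import Rotation as R
from bench import ctrl, optics
def rot(q): return R.from_quat(np.roll(q,-1))
def cam(n):
    i=optics.camera_info(n); return i["K"],i["position"],rot(i["attitude"]).as_matrix()
def ray(c,uv,z):
    K,p,A=c; d=A@np.linalg.solve(K,[uv[0],uv[1],1]); return p+d*(z-p[2])/d[2]
def proj(c,P):
    K,p,A=c; q=K@(A.T@(np.asarray(P)-p)); return q[:2]/q[2]
def to_tool(dw,o=None):
    o=o or ctrl.get_obs(); return rot(o["eef_rot"]).inv().apply(dw)
E
python3 - <<'E'
from h import *
np.set_printoptions(precision=1,suppress=True)
c=cam("top")
for n,uv,z in [("s1 handle end",(331,236),14),("s1 guard",(337,259),14),("s1 tip",(345,286),14),("s2 handle end",(395,244),14),("s2 guard",(402,267),14),("s2 tip",(408,295),14),("tin",(371,271),34),("blk topL",(213,287),147),("blk topR",(283,292),147),("stone",(360,202),34)]:
    print(n,ray(c,uv,z))
o=ctrl.get_obs(); T=rot(o["eef_rot"]); K,p,A=cam("wrist")
print(K); print("cam in tool",T.inv().apply(p-o["position"])); print(T.inv().as_matrix()@A); print(T.as_matrix())
E
```

```text
s1 handle end [603.8 -68.8  14. ]
s1 guard [518.3 -90.1  14. ]
s1 tip [ 419.4 -118.2   14. ]
s2 handle end [ 573.5 -304.1   14. ]
s2 guard [ 488.4 -327.5   14. ]
s2 tip [ 386.2 -346.3   14. ]
tin [ 471.7 -211.5   34. ]
blk topL [406.  336.9 147. ]
blk topR [388.5 100.2 147. ]
stone [ 727.4 -176.    34. ]
[[372.1   0.  327.3]
 [  0.  372.1 245.7]
 [  0.    0.    1. ]]
cam in tool [  69.7   -0.8 -148.1]
[[ 0.  -1.  -0.3]
 [ 1.   0.   0. ]
 [-0.  -0.3  1. ]]
[[-1.   0.3 -0. ]
 [ 0.3  1.  -0. ]
 [ 0.  -0.  -1. ]]
```

```bash
cat >> h.py <<'E'
def Rtool(xw,tilt):
    """tool: x along the horizontal heading xw dipped by tilt (deg), z down-ish"""
    h=np.array([xw[0],xw[1],0.])/np.hypot(xw[0],xw[1]); t=np.radians(tilt); u=np.array([0,0,1.])
    x=np.cos(t)*h-np.sin(t)*u; z=-np.sin(t)*h-np.cos(t)*u
    return R.from_matrix(np.c_[x,np.cross(z,x),z])
def plan(pts,o=None,start=None):
    """pts: list of (pos,R); prints row numbers, each from the pose before"""
    o=o or ctrl.get_obs(); p,r=start or (o["position"],rot(o["eef_rot"]))
    for q,s in pts:
        n=max(1,int(np.ceil(np.abs(r.inv().apply(q-p)).max()/120)));d=(q-p)/n
        for k in range(n):
            s1=s if k==0 else r
            print(np.round(np.r_[r.inv().apply(d)/120,(r.inv()*s1).as_rotvec()/np.pi],4).tolist(),"->",np.round(p+d))
            p=p+d; r=s1
        p=q
E
python3 - <<'E'
from h import *
Rv=Rtool((-.997,.074),-35+0)
print(Rv.as_matrix().round(2))
C=np.array([0,0,0]); 
for t in (-35,35):
    r=Rtool((-.997,.074),t); print(t, r.apply([-.29,0,.957]))
r=Rtool((-.997,.074),-35); p=np.array([560,205,390])-r.apply([69.7,-.8,-148.1]); print(p)
plan([(p,r)])
E
```

```text
[[-0.82  0.07 -0.57]
 [ 0.06  1.    0.04]
 [ 0.57  0.   -0.82]]
-35 [-0.31050445  0.02304647 -0.95026567]
35 [ 0.78430933 -0.05821353 -0.61759134]
[532.28384475 207.85936756 228.70530463]
[-0.9442, -0.5757, 0.0151, 0.0198, 0.1936, -0.0645] -> [264. 502. 234.]
[-0.6671, -0.7588, -0.4497, 0.0, 0.0, 0.0] -> [353. 404. 232.]
[-0.6671, -0.7588, -0.4497, 0.0, 0.0, 0.0] -> [443. 306. 230.]
[-0.6671, -0.7588, -0.4497, 0.0, 0.0, 0.0] -> [532. 208. 229.]
```

Emit:
{"op": "step_arm", "data": {"steps": [-0.94, -0.58, -0.25, 0.02, 0.194, -0.065, 1, -0.94, -0.58, -0.25, 0.02, 0.194, -0.065, 1, -0.94, -0.58, -0.25, 0.02, 0.194, -0.065, 1, -0.94, -0.58, -0.25, 0.02, 0.194, -0.065, 1, -0.94, -0.58, -0.25, 0.02, 0.194, -0.065, 1, -0.94, -0.58, -0.25, 0.02, 0.194, -0.065, 1]}}

```text
time_s: 0.6
position: [266.1, 499.9, 263.8]
eef_rot: [-0.304, 0.037, 0.952, 0.011]
ft_force: [0.3, -0.9, -1.0]
gripper_width: 87.2
grasp_force: 0.0
```

Emit:
{"op": "step_arm", "data": {"steps": [-0.667, -0.76, -0.45, 0, 0, 0, 1, -0.667, -0.76, -0.45, 0, 0, 0, 1, -0.667, -0.76, -0.45, 0, 0, 0, 1, -0.667, -0.76, -0.45, 0, 0, 0, 1]}}

```text
time_s: 0.93
position: [355.9, 400.6, 263.7]
eef_rot: [-0.299, 0.037, 0.953, 0.01]
ft_force: [-0.0, 0.2, -0.3]
gripper_width: 86.9
grasp_force: 0.0
```

Emit:
{"op": "step_arm", "data": {"steps": [-0.667, -0.76, -0.45, 0, 0, 0, 1, -0.667, -0.76, -0.45, 0, 0, 0, 1, -0.667, -0.76, -0.45, 0, 0, 0, 1, -0.667, -0.76, -0.45, 0, 0, 0, 1]}}

```text
time_s: 1.27
position: [445.6, 302.5, 262.0]
eef_rot: [-0.299, 0.037, 0.953, 0.011]
ft_force: [-0.6, 0.6, 0.1]
gripper_width: 87.0
grasp_force: 0.0
```

Emit:
{"op": "step_arm", "data": {"steps": [-0.667, -0.76, -0.45, 0, 0, 0, 1, -0.667, -0.76, -0.45, 0, 0, 0, 1, -0.667, -0.76, -0.45, 0, 0, 0, 1, -0.667, -0.76, -0.45, 0, 0, 0, 1, -0.667, -0.76, -0.45, 0, 0, 0, 1, -0.667, -0.76, -0.45, 0, 0, 0, 1]}}

```text
time_s: 1.77
position: [531.8, 209.1, 260.5]
eef_rot: [-0.301, 0.034, 0.953, 0.012]
ft_force: [-0.0, -0.1, 0.3]
gripper_width: 87.0
grasp_force: 0.0
```

```bash
python3 - <<'E'
from h import *
np.set_printoptions(precision=4,suppress=True)
o=ctrl.get_obs(); i=optics.camera_info("wrist"); im=optics.snapshot("wrist"); cv2.imwrite("pics/w1.png",im[:,:,::-1])
np.savez("w1.npz",K=i["K"],p=i["position"],a=i["attitude"])
print(o["time_s"],o["position"],o["eef_rot"],o["ft_force"],o["joint_pos"],i)
E
```

```text
1.7667 [531.7739 209.0781 260.4969] [-0.3009  0.0344  0.953   0.0115] [-0.0343 -0.1171  0.2766] [ 0.159   0.5319  1.1938  0.1473  2.0106 -1.3177] {'K': array([[372.0822,   0.    , 327.2953],
       [  0.    , 372.0822, 245.7106],
       [  0.    ,   0.    ,   1.    ]]), 'position': array([559.4807, 206.1411, 421.6935]), 'attitude': array([-0.1294,  0.7205,  0.6707, -0.1192])}
```

View pics/w1.png

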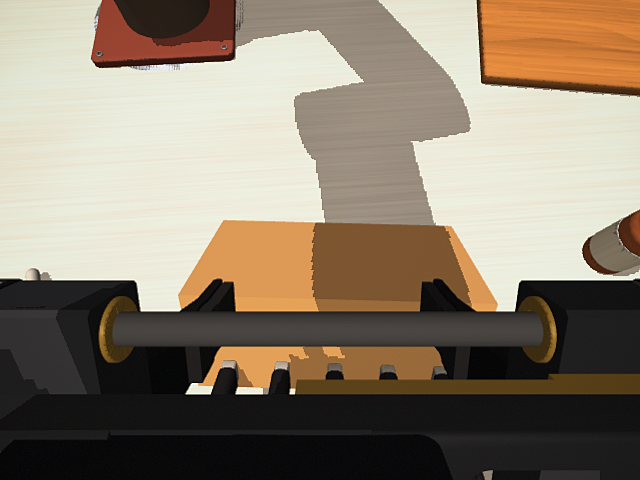

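The wrist picture shows the block's top surface (rows 221 to 300), but the gripper hides the face with the bores. I'll back off along +x so the bores come into the free upper half.

Emit:
{"op": "step_arm", "data": {"steps": [-0.75, 0.06, -0.53, 0, 0, 0, 1, -0.75, 0.06, -0.53, 0, 0, 0, 1, -0.75, 0.06, -0.53, 0, 0, 0, 1, -0.75, 0.06, -0.53, 0, 0, 0, 1, -0.75, 0.06, -0.53, 0, 0, 0, 1, -0.75, 0.06, -0.53, 0, 0, 0, 1]}}

```text
time_s: 2.32
position: [641.6, 209.1, 261.1]
eef_rot: [-0.301, 0.033, 0.953, 0.011]
ft_force: [-0.7, 0.5, 1.1]
gripper_width: 86.8
grasp_force: 0.0
```

```bash
python3 - <<'E'
from h import *
i=optics.camera_info("wrist"); im=optics.snapshot("wrist"); cv2.imwrite("pics/w2.png",im[:,:,::-1])
np.savez("w2.npz",K=i["K"],p=i["position"],a=i["attitude"])
cv2.imwrite("pics/w2c.png",cv2.resize(im[90:290,130:530,::-1],None,fx=2,fy=2,interpolation=cv2.INTER_CUBIC)); print(i["position"],i["attitude"])
E
```

```text
[669.41381355 206.21115975 422.28329329] [-0.1295822   0.7196624   0.67156018 -0.11958849]
```

View pics/w2c.png

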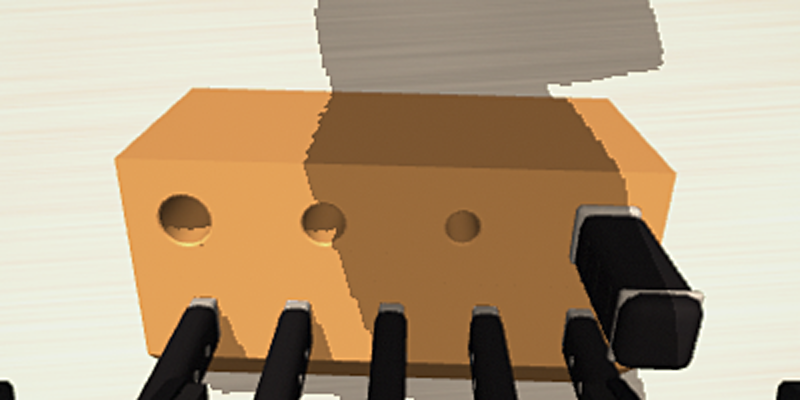

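The crop shows the three empty bores at crop (185,220), (323,223) and (463,226), from widest to narrowest, and the front top edge runs from (115,158) to (676,173). I'll fit the block pose to these.

```bash
cat > blk.py <<'E'
from h import *
from scipy.optimize import least_squares
f=np.load("w2.npz"); c=(f["K"],f["p"],rot(f["a"]).as_matrix())
px=lambda u,v:(130+(u-.5)/2,90+(v-.5)/2)
s,k=np.sin(np.radians(40)),np.cos(np.radians(40))
t=28*k
M=[([0,-93,125],px(185,220)),([0,-31,125],px(323.5,223)),([0,31,125],px(463,226)),
 ([-28*s,-120,146.5],px(115,158)),([-28*s,120,146.5],px(676,173))]
def W(v,m): y=v[2]; return np.array([v[0]+np.cos(y)*m[0]-np.sin(y)*m[1],v[1]+np.sin(y)*m[0]+np.cos(y)*m[1],m[2]+v[3]])
r=least_squares(lambda v:np.ravel([proj(c,W(v,m))-p for m,p in M]),[470,210,-.07,0])
E
python3 - <<'E'
from blk import *
print(r.x.round(4),r.fun.reshape(-1,2).round(2))
v=r.x.copy()
r3=least_squares(lambda v:np.ravel([proj(c,W([*v,0],m))-p for m,p in M]),[470,210,-.07]); print("z fixed",r3.x.round(4),r3.fun.reshape(-1,2).round(2))
c0=cam("scene");print("scene proj bores",[proj(c0,W([*r3.x,0],m)).round(1) for m,_ in M])
# view pose for steels: looking from tool down, centre between
o=ctrl.get_obs()
rr=Rtool((-1,0),-17); p=np.array([580,-205,400])-rr.apply([69.7,-.8,-148.1]);print(p)
plan([(p,rr)])
E
```

```text
[ 5.182712e+02  2.164550e+02 -9.850000e-02 -7.575000e-01] [[ 0.19 -0.1 ]
 [ 0.16  0.27]
 [-0.16  0.64]
 [-0.11 -0.32]
 [-0.07 -0.45]]
z fixed [ 5.186631e+02  2.164726e+02 -9.850000e-02] [[-0.03 -0.1 ]
 [ 0.12  0.27]
 [-0.02  0.65]
 [-0.43 -0.41]
 [ 0.36 -0.52]]
scene proj bores [array([345.2, 212. ]), array([364.1, 204.1]), array([382.5, 196.5]), array([333.9, 206.1]), array([405.8, 176.7])]
[ 603.35419202 -204.2         237.99295782]
[-0.0124, -0.8641, 0.0508, 0.0103, -0.1001, -0.0199] -> [632. 106. 256.]
[0.0614, -0.8606, 0.0712, 0.0, 0.0, 0.0] -> [622.   2. 250.]
[0.0614, -0.8606, 0.0712, 0.0, 0.0, 0.0] -> [ 613. -101.  244.]
[0.0614, -0.8606, 0.0712, 0.0, 0.0, 0.0] -> [ 603. -204.  238.]
```

```bash
python3 - <<'E'
from h import *
rr=Rtool((-1,0),-25); p=np.array([645,-205,395])-rr.apply([69.7,-.8,-148.1]);print(p)
plan([(p,rr)])
E
```

```text
[ 645.57988819 -204.2         231.3193239 ]
[-0.0923, -0.858, 0.0118, 0.0117, -0.0557, -0.0191] -> [643. 106. 254.]
[-0.0347, -0.8606, 0.0545, 0.0, 0.0, 0.0] -> [644.   2. 247.]
[-0.0347, -0.8606, 0.0545, 0.0, 0.0, 0.0] -> [ 645. -101.  239.]
[-0.0347, -0.8606, 0.0545, 0.0, 0.0, 0.0] -> [ 646. -204.  231.]
```

Emit:
{"op": "step_arm", "data": {"steps": [-0.09, -0.86, 0, 0.012, -0.056, -0.019, 1, -0.09, -0.86, 0, 0.012, -0.056, -0.019, 1, -0.09, -0.86, 0, 0.012, -0.056, -0.019, 1]}}

```text
time_s: 2.62
position: [642.0, 101.8, 256.3]
eef_rot: [-0.215, -0.0, 0.977, -0.002]
ft_force: [-0.6, -0.5, 0.5]
gripper_width: 86.9
grasp_force: 0.0
```

Emit:
{"op": "step_arm", "data": {"steps": [-0.035, -0.86, 0.05, 0, 0, 0, 1, -0.035, -0.86, 0.05, 0, 0, 0, 1, -0.035, -0.86, 0.05, 0, 0, 0, 1]}}

```text
time_s: 2.87
position: [643.9, -3.0, 249.8]
eef_rot: [-0.215, 0.002, 0.977, -0.001]
ft_force: [-0.3, 0.8, 0.6]
gripper_width: 86.7
grasp_force: 0.0
```

Emit:
{"op": "step_arm", "data": {"steps": [-0.035, -0.86, 0.05, 0, 0, 0, 1, -0.035, -0.86, 0.05, 0, 0, 0, 1, -0.035, -0.86, 0.05, 0, 0, 0, 1]}}

```text
time_s: 3.12
position: [644.9, -106.4, 242.5]
eef_rot: [-0.215, 0.002, 0.977, -0.001]
ft_force: [0.1, -0.1, 0.3]
gripper_width: 86.9
grasp_force: 0.0
```

Emit:
{"op": "step_arm", "data": {"steps": [-0.035, -0.86, 0.05, 0, 0, 0, 1, -0.035, -0.86, 0.05, 0, 0, 0, 1, -0.035, -0.86, 0.05, 0, 0, 0, 1, -0.035, -0.86, 0.05, 0, 0, 0, 1, -0.035, -0.86, 0.05, 0, 0, 0, 1]}}

```text
time_s: 3.53
position: [646.5, -206.2, 235.1]
eef_rot: [-0.215, 0.002, 0.977, -0.0]
ft_force: [0.3, 0.8, -0.8]
gripper_width: 87.1
grasp_force: 0.0
```

```bash
python3 - <<'E'
from h import *
i=optics.camera_info("wrist"); im=optics.snapshot("wrist"); cv2.imwrite("pics/w3.png",im[:,:,::-1])
np.savez("w3.npz",K=i["K"],p=i["position"],a=i["attitude"])
cv2.imwrite("pics/w3c.png",cv2.resize(im[0:300,130:530,::-1],None,fx=2,fy=2,interpolation=cv2.INTER_CUBIC)); print(i["position"],i["attitude"])
E
```

```text
[ 645.4248062  -206.67080587  398.73238539] [-0.06199935  0.70545155  0.70327966 -0.06238509]
```

View pics/w3c.png

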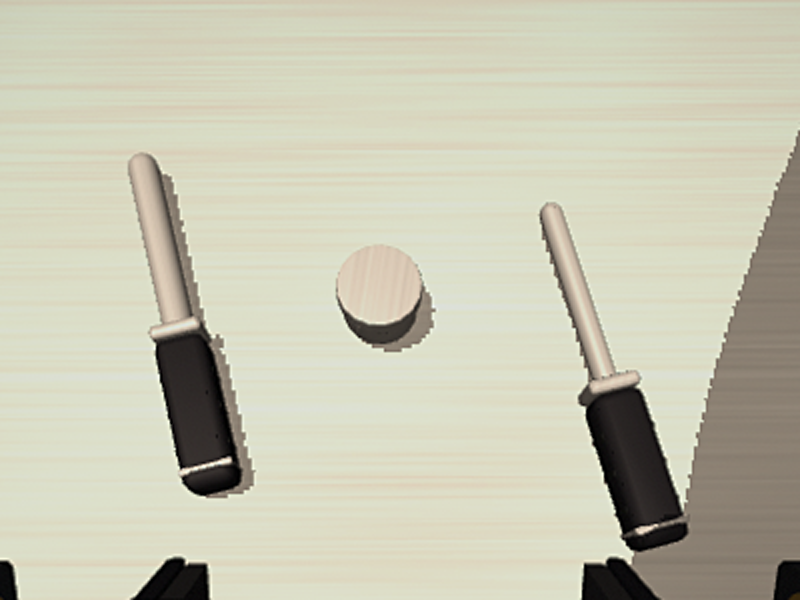

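The steels lie with their rods away from the camera. The left one has its tip at crop (142,155) and its guard at (176,325). The right one has its tip at (550,205) and its guard at (605,380), and its rod is visibly thinner. The tin is at (380,290). Next I'll measure the rod profiles and axes.

```bash
python3 - <<'E'
from h import *
f=np.load("w3.npz"); c=(f["K"],f["p"],rot(f["a"]).as_matrix())
im=cv2.imread("pics/w3.png").astype(np.float32)
px=lambda u,v:(130+(u-.5)/2,(v-.5)/2)
np.set_printoptions(linewidth=250,suppress=True,precision=1)
for n,tip,g,he in [("L",(142,155),(175,322),(212,480)),("R",(550,206),(604,378),(658,535))]:
    a=ray(c,px(*tip),14);b=ray(c,px(*g),14);e=ray(c,px(*he),14)
    d=(b-a)/np.linalg.norm(b-a); nrm=np.array([-d[1],d[0],0])
    print(n,a,b,e,"yaw",np.arctan2(d[1],d[0]),np.linalg.norm(b-a))
    s=np.arange(-24,24.1,1)
    for lo,hi,step in [(20,40,2),(45,70,2),(70,95,2),(125,140,2),(150,175,2)]:
        P=np.array([[proj(c,a+d*L+nrm*t) for t in s] for L in np.arange(lo,hi,step)],np.float32)
        v=cv2.remap(im,P[...,0],P[...,1],cv2.INTER_LINEAR).mean(0)
        print(lo,"blue-",v[:,0].astype(int).tolist()); 
        g_=np.abs(np.diff(v,axis=0)).sum(1); print("   grad",g_.astype(int).tolist())
E
```

```text
L [ 381.  -350.8   14. ] [ 482.1 -327.    14. ] [ 570.3 -303.2   14. ] yaw 0.2311201464839291 103.85698049293946
20 blue- [193, 193, 193, 193, 193, 193, 193, 193, 193, 193, 193, 193, 194, 195, 188, 151, 138, 154, 166, 176, 180, 179, 176, 172, 169, 164, 155, 144, 131, 115, 94, 70, 70, 104, 113, 110, 108, 118, 160, 194, 197, 195, 195, 194, 194, 195, 195, 194, 195]
   grad [0, 0, 0, 0, 0, 0, 0, 0, 0, 0, 0, 1, 4, 22, 115, 37, 52, 40, 34, 12, 4, 10, 13, 8, 16, 28, 38, 44, 51, 68, 82, 1, 116, 29, 10, 7, 30, 130, 106, 10, 7, 1, 0, 0, 0, 0, 0, 0]
45 blue- [196, 196, 196, 196, 196, 196, 196, 196, 196, 196, 196, 196, 197, 198, 198, 179, 140, 144, 160, 171, 180, 182, 180, 177, 173, 169, 162, 152, 140, 126, 109, 86, 65, 84, 113, 113, 110, 113, 140, 177, 199, 197, 196, 196, 196, 196, 196, 196, 196]
   grad [0, 0, 0, 0, 0, 0, 0, 0, 0, 0, 0, 0, 3, 0, 57, 120, 17, 51, 38, 29, 6, 7, 10, 13, 12, 21, 33, 40, 46, 56, 79, 68, 64, 96, 0, 9, 9, 81, 117, 66, 4, 4, 0, 0, 0, 0, 0, 0]
70 blue- [198, 198, 198, 198, 198, 198, 198, 198, 198, 198, 198, 198, 198, 199, 200, 197, 164, 138, 152, 165, 177, 183, 184, 18
[... 2581 characters left out ...]
, 29, 31, 33, 36, 38, 37, 36, 35, 35, 34, 34, 33, 33, 33, 33, 33, 31, 31, 31, 30, 29, 25, 19, 54, 142, 205, 207, 203, 202, 202, 202]
   grad [0, 0, 0, 0, 4, 13, 58, 323, 259, 2, 12, 4, 6, 12, 9, 11, 9, 8, 7, 7, 10, 5, 3, 3, 2, 1, 1, 0, 1, 1, 1, 1, 1, 2, 1, 0, 1, 4, 13, 19, 114, 281, 200, 5, 13, 2, 0, 0]
150 blue- [201, 201, 201, 201, 201, 202, 205, 203, 143, 27, 2, 7, 9, 11, 14, 18, 21, 25, 28, 30, 34, 38, 41, 41, 39, 39, 38, 37, 36, 35, 34, 33, 33, 33, 32, 31, 31, 30, 30, 27, 20, 30, 106, 195, 209, 203, 202, 201, 194]
   grad [0, 0, 0, 0, 2, 10, 3, 190, 376, 79, 16, 5, 5, 10, 11, 10, 11, 9, 7, 12, 13, 10, 1, 4, 2, 2, 3, 2, 2, 2, 3, 1, 1, 2, 2, 0, 1, 2, 7, 24, 34, 244, 283, 43, 19, 3, 3, 20]
```

```bash
python3 - <<'E'
from h import *
d=np.array([.9656,.26,0]); g=np.array([518.2,-92.0,0])
r=Rtool(-d,0); p=g+42*d
plan([(p+[0,0,100],r),(p+[0,0,17],r)])
E
```

```text
[0.0975, 0.5159, 0.6654, 0.018, -0.1374, -0.0831] -> [ 603. -143.  168.]
[0.2206, 0.5938, 0.5631, 0.0, 0.0, 0.0] -> [559. -81. 100.]
[0.0, 0.0, 0.6917, 0.0, 0.0, 0.0] -> [559. -81.  17.]
```

Emit:
{"op": "step_arm", "data": {"steps": [0.0975, 0.516, 0.665, 0.018, -0.137, -0.083, 1, 0.0975, 0.516, 0.665, 0.018, -0.137, -0.083, 1, 0.0975, 0.516, 0.665, 0.018, -0.137, -0.083, 1, 0.0975, 0.516, 0.665, 0.018, -0.137, -0.083, 1, 0.0975, 0.516, 0.665, 0.018, -0.137, -0.083, 1]}}

```text
time_s: 4.0
position: [599.6, -138.8, 164.3]
eef_rot: [-0.001, -0.135, 0.991, 0.001]
ft_force: [0.6, -1.3, 0.3]
gripper_width: 86.9
grasp_force: 0.0
```

Emit:
{"op": "step_arm", "data": {"steps": [0.22, 0.594, 0.563, 0, 0, 0, 1, 0.22, 0.594, 0.563, 0, 0, 0, 1, 0.22, 0.594, 0.563, 0, 0, 0, 1, 0.22, 0.594, 0.563, 0, 0, 0, 1, 0.22, 0.594, 0.563, 0, 0, 0, 1]}}

```text
time_s: 4.42
position: [558.3, -79.7, 99.1]
eef_rot: [-0.001, -0.133, 0.991, 0.0]
ft_force: [0.6, -0.7, 0.4]
gripper_width: 86.8
grasp_force: 0.0
```

```bash
python3 - <<'E'
from h import *
im=optics.snapshot("wrist"); cv2.imwrite("pics/w4.png",im[:,:,::-1])
d=np.array([.9656,.26,0]); g=np.array([518.2,-92.0,0])
plan([(g+42*d+[0,0,17],Rtool(-d,0))])
c=cam("wrist");print([proj(c,P).round(1) for P in (g+[0,0,14],g-108*d+[0,0,14],g-50*d+[0,0,14])])
E
```

```text
[0.0097, 0.0029, 0.6947, -0.0004, -0.0001, 0.0007] -> [559. -81.  17.]
[array([328.7, 191.8]), array([329.5,  -4. ]), array([329. , 107.2])]
```

View pics/w4.png

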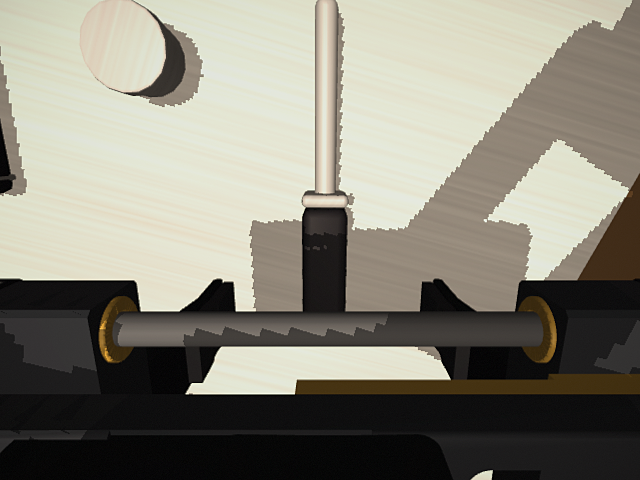

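The rod runs straight up at column 326, is 20 px wide against the 46 px guard, so it is the 13 mm one. The alignment is good, so I'll go down and grip.

Emit:
{"op": "step_arm", "data": {"newtons": 50, "steps": [0.01, -0.012, 0.69, 0, 0, 0, 1, 0.01, -0.012, 0.69, 0, 0, 0, 1, 0.01, -0.012, 0.69, 0, 0, 0, 1, 0.01, -0.012, 0.69, 0, 0, 0, 1, 0.01, -0.012, 0.69, 0, 0, 0, 0.15, 0.01, -0.012, 0.69, 0, 0, 0, 0.15, 0.01, -0.012, 0.69, 0, 0, 0, 0.15, 0.01, -0.012, 0.69, 0, 0, 0, 0.15, 0.01, -0.012, 0.69, 0, 0, 0, 0.15, 0.01, -0.012, 0.69, 0, 0, 0, 0.15]}}

```text
time_s: 5.3
position: [558.1, -83.9, 16.2]
eef_rot: [-0.001, -0.131, 0.991, -0.0]
ft_force: [0.6, -0.0, -0.0]
gripper_width: 54.6
grasp_force: 0.0
```

Emit:
{"op": "step_arm", "data": {"steps": [0, 0, 0, 0, 0, 0, 0.15, 0, 0, 0, 0, 0, 0, 0.15]}}

```text
time_s: 5.47
position: [557.9, -83.8, 16.0]
eef_rot: [-0.001, -0.131, 0.991, -0.0]
ft_force: [0.2, 0.1, -0.2]
gripper_width: 41.6
grasp_force: 0.0
```

Emit:
{"op": "step_arm", "data": {"steps": [0, 0, 0, 0, 0, 0, 0, 0, 0, 0, 0, 0, 0, 0, 0, 0, 0, 0, 0, 0, 0, 0, 0, 0, 0, 0, 0, 0, 0, 0, 0, 0, 0, 0, 0]}}

```text
time_s: 5.88
position: [557.9, -83.7, 15.9]
eef_rot: [-0.002, -0.131, 0.991, 0.0]
ft_force: [-0.7, 0.7, 1.5]
gripper_width: 27.9
grasp_force: 50.0
```

```bash
cat > ins.py <<'E'
from h import *
V=(518.6,216.5,-.0985)
def target(by,Lg,off,back,tilt=40,yaw=0.):
    """TCP pose for bore at block y=by; guard Lg ahead of TCP along tool x; rod axis `off` ahead of TCP along tool z; guard face `back` mm out from the wood"""
    bx=np.array([np.cos(V[2]+yaw),np.sin(V[2]+yaw),0]); b0=np.array([np.cos(V[2]),np.sin(V[2]),0]); byv=np.array([-b0[1],b0[0],0])
    r=Rtool(-bx,tilt); M=np.array([V[0],V[1],125.])+by*byv
    return M-r.apply([Lg+back,0,off]), r
E
python3 - <<'E'
from ins import *
o=ctrl.get_obs(); print(o["position"],o["gripper_width"],o["grasp_force"],o["joint_pos"].round(2))
off=o["position"][2]-14
p,r=target(31,42,off,125); print(off,p)
print(target(31,42,off,0)[0])
up=o["position"]+[0,0,100]; up2=up+[20,60,80]
plan([(up,rot(o["eef_rot"])),(up2,r),(p+[0,0,60],r),(p,r)])
E
```

```text
[557.86922456 -83.70174261  15.89747142] 27.853787310329956 49.999539870768785 [-0.29  0.34  1.83 -0.    0.97 -2.12]
1.8974714164334543 [647.74412763 234.88899858 233.79907825]
[552.45271895 244.30567637 153.45062704]
[0.0025, 0.0004, -0.8333, 0.0, 0.0, 0.0] -> [558. -84. 116.]
[-0.2888, 0.4399, -0.6673, 0.0401, -0.2207, 0.1103] -> [578. -24. 196.]
[-0.2687, 0.7339, -0.1296, 0.0, 0.0, 0.0] -> [601.  62. 229.]
[-0.2687, 0.7339, -0.1296, 0.0, 0.0, 0.0] -> [624. 149. 261.]
[-0.2687, 0.7339, -0.1296, 0.0, 0.0, 0.0] -> [648. 235. 294.]
[0.3214, 0.0, 0.383, 0.0, 0.0, 0.0] -> [648. 235. 234.]
```

Emit:
{"op": "step_arm", "data": {"steps": [0, 0, -0.4, 0, 0, 0, 0, 0, 0, -0.833, 0, 0, 0, 0, 0, 0, -0.833, 0, 0, 0, 0]}}

```text
time_s: 6.13
position: [560.6, -84.5, 120.5]
eef_rot: [0.001, -0.131, 0.991, -0.001]
ft_force: [2.0, -0.5, -0.6]
gripper_width: 28.1
grasp_force: 50.0
```

Emit:
{"op": "step_arm", "data": {"steps": [-0.289, 0.44, -0.667, 0.04, -0.221, 0.11, 0, -0.289, 0.44, -0.667, 0.04, -0.221, 0.11, 0, -0.289, 0.44, -0.667, 0.04, -0.221, 0.11, 0, -0.289, 0.44, -0.667, 0.04, -0.221, 0.11, 0, -0.289, 0.44, -0.667, 0.04, -0.221, 0.11, 0, -0.289, 0.44, -0.667, 0.04, -0.221, 0.11, 0, -0.289, 0.44, -0.667, 0.04, -0.221, 0.11, 0]}}

```text
time_s: 6.72
position: [574.2, -22.7, 191.5]
eef_rot: [0.341, 0.047, 0.939, -0.016]
ft_force: [-0.9, 0.9, -2.5]
gripper_width: 27.6
grasp_force: 50.0
```

Emit:
{"op": "step_arm", "data": {"steps": [-0.269, 0.734, -0.13, 0, 0, 0, 0, -0.269, 0.734, -0.13, 0, 0, 0, 0, -0.269, 0.734, -0.13, 0, 0, 0, 0]}}

```text
time_s: 6.97
position: [602.0, 64.2, 230.2]
eef_rot: [0.343, 0.046, 0.938, -0.017]
ft_force: [1.0, 0.7, -0.6]
gripper_width: 27.7
grasp_force: 50.0
```

Emit:
{"op": "step_arm", "data": {"steps": [-0.269, 0.734, -0.13, 0, 0, 0, 0, -0.269, 0.734, -0.13, 0, 0, 0, 0, -0.269, 0.734, -0.13, 0, 0, 0, 0]}}

```text
time_s: 7.22
position: [626.2, 153.2, 264.7]
eef_rot: [0.344, 0.045, 0.938, -0.015]
ft_force: [1.2, 0.9, -0.7]
gripper_width: 27.5
grasp_force: 50.0
```

Emit:
{"op": "step_arm", "data": {"steps": [-0.269, 0.734, -0.13, 0, 0, 0, 0, -0.269, 0.734, -0.13, 0, 0, 0, 0, -0.269, 0.734, -0.13, 0, 0, 0, 0, -0.269, 0.734, -0.13, 0, 0, 0, 0, -0.269, 0.734, -0.13, 0, 0, 0, 0]}}

```text
time_s: 7.63
position: [647.1, 235.2, 292.7]
eef_rot: [0.341, 0.045, 0.939, -0.017]
ft_force: [-0.2, -0.5, -2.8]
gripper_width: 27.8
grasp_force: 50.0
```

```bash
python3 - <<'E'
from ins import *
im=optics.snapshot("wrist"); cv2.imwrite("pics/w5.png",im[:,:,::-1])
o=ctrl.get_obs();print(o["time_s"],o["position"],o["ft_force"],o["gripper_width"],o["joint_pos"].round(2))
p,r=target(31,42,1.9,125); plan([(p,r)])
c=cam("wrist"); q,T=o["position"],rot(o["eef_rot"])
print("axis cols",[proj(c,q+T.apply([x,0,1.9])).round(1) for x in (42,60,80,100,110)])
E
```

```text
7.6833 [646.79538017 234.13183193 292.03090881] [-0.75631036 -1.08574601 -2.40002261] 27.76853312724355 [ 0.37 -0.05  1.86 -0.44  0.75 -0.86]
[0.3057, 0.0079, 0.3769, -0.0003, -0.0006, 0.0005] -> [648. 235. 234.]
axis cols [array([328.7, 217.8]), array([328.8, 173. ]), array([328.8, 120. ]), array([328.9,  63. ]), array([328.9,  32.9])]
```

View pics/w5.png

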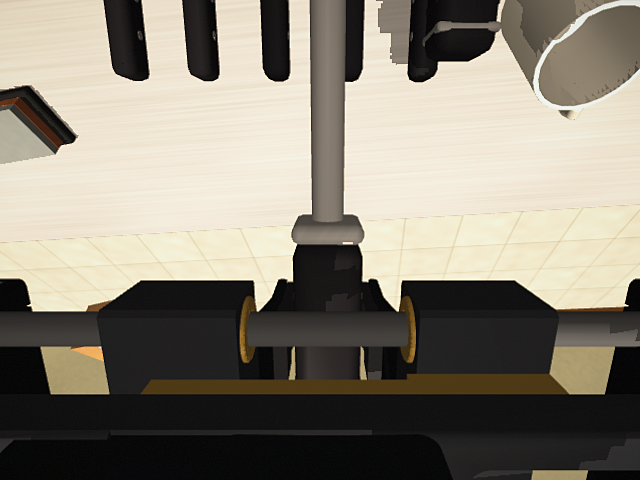

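The rod lies on the tool axis (column 328, against 328.8 predicted) and the guard is at row 217 as predicted, so the grip is straight. Next, the pre-insertion pose and a cautious entry.

Emit:
{"op": "step_arm", "data": {"steps": [0.306, 0.008, 0.377, 0, 0, 0, 0, 0.306, 0.008, 0.377, 0, 0, 0, 0, 0.306, 0.008, 0.377, 0, 0, 0, 0, 0.306, 0.008, 0.377, 0, 0, 0, 0, 0.306, 0.008, 0.377, 0, 0, 0, 0]}}

```text
time_s: 8.1
position: [649.5, 234.9, 237.1]
eef_rot: [0.343, 0.046, 0.938, -0.017]
ft_force: [0.1, 0.6, -2.5]
gripper_width: 27.7
grasp_force: 50.0
```

Emit:
{"op": "step_arm", "data": {"steps": [0.07, 0, 0, 0, 0, 0, 0, 0.14, 0, 0, 0, 0, 0, 0, 0.18, 0, 0, 0, 0, 0, 0, 0.18, 0, 0, 0, 0, 0, 0]}}

```text
time_s: 8.43
position: [630.9, 237.4, 220.7]
eef_rot: [0.341, 0.046, 0.939, -0.017]
ft_force: [0.2, 0.0, -2.3]
gripper_width: 27.4
grasp_force: 50.0
```

```bash
python3 - <<'E'
from ins import *
o=ctrl.get_obs();T=rot(o["eef_rot"])
im=optics.snapshot("scene"); cv2.imwrite("pics/s2.png",im[:,:,::-1])
p,r=target(31,42,1.9,0); print(r.inv().apply(o["position"]-p).round(2),(r.inv()*T).as_rotvec().round(4),"F tool",T.inv().apply(o["ft_force"]).round(1))
E
```

```text
[-103.59    0.84   -0.89] [-0.0003  0.0005 -0.0014] F tool [1.3 0.  1.9]
```

Emit:
{"op": "step_arm", "data": {"steps": [0.05, -0.004, 0.005, 0, 0, 0, 0, 0.1, -0.004, 0.005, 0, 0, 0, 0, 0.15, -0.004, 0.005, 0, 0, 0, 0, 0.15, -0.004, 0.005, 0, 0, 0, 0]}}

```text
time_s: 8.82
position: [617.5, 238.1, 207.9]
eef_rot: [0.341, 0.046, 0.939, -0.017]
ft_force: [-0.5, -0.2, -1.7]
gripper_width: 27.7
grasp_force: 50.0
```

```bash
cat >> ins.py <<'E'
def rep(by,Lg,off):
    o=ctrl.get_obs();T=rot(o["eef_rot"]); p,r=target(by,Lg,off,0)
    print(round(o["time_s"],2),r.inv().apply(o["position"]-p).round(2),(r.inv()*T).as_rotvec().round(4),"F",T.inv().apply(o["ft_force"]).round(1),"M",T.inv().apply(o["moment"]).round(2),o["gripper_width"].round(1))
E
python3 -c "
from ins import *
rep(31,42,1.9)"
```

```text
Traceback (most recent call last):
  File "ins.py", line 10, in rep
    print(round(o["time_s"],2),r.inv().apply(o["position"]-p).round(2),(r.inv()*T).as_rotvec().round(4),"F",T.inv().apply(o["ft_force"]).round(1),"M",T.inv().apply(o["moment"]).round(2),o["gripper_width"].round(1))
                                                                                                                                                                                          ^^^^^^^^^^^^^^^^^^^^^^^^
AttributeError: 'float' object has no attribute 'round'
```

Emit:
{"op": "step_arm", "data": {"steps": [0.08, 0, 0, 0, 0, 0, 0, 0.16, 0, 0, 0, 0, 0, 0, 0.24, 0, 0, 0, 0, 0, 0, 0.3, 0, 0, 0, 0, 0, 0, 0.3, 0, 0, 0, 0, 0, 0]}}

```text
time_s: 9.23
position: [589.4, 240.7, 184.1]
eef_rot: [0.341, 0.045, 0.939, -0.017]
ft_force: [-0.2, -0.3, -2.4]
gripper_width: 27.6
grasp_force: 50.0
```

```bash
sed -i 's/o\["gripper_width"\].round(1)/round(o["gripper_width"],1)/' ins.py
python3 -c "
from ins import *
rep(31,42,1.9)"
```

```text
9.23 [-4.815e+01  1.000e-02  4.000e-01] [ 0.0004  0.0021 -0.0022] F [ 1.7 -0.3  1.8] M [-0.04  0.67  0.03] 27.6
```

Going in freely with 48 mm left. I'll continue to near home, then press.

Emit:
{"op": "step_arm", "data": {"steps": [0.1, 0, 0, 0, 0, 0, 0, 0.2, 0, 0, 0, 0, 0, 0, 0.28, 0, 0, 0, 0, 0, 0, 0.34, 0, 0, 0, 0, 0, 0, 0.34, 0, 0, 0, 0, 0, 0]}}

```text
time_s: 9.65
position: [559.1, 243.8, 158.8]
eef_rot: [0.341, 0.045, 0.939, -0.017]
ft_force: [0.0, 0.8, -2.5]
gripper_width: 28.0
grasp_force: 50.0
```

Emit:
{"op": "step_arm", "data": {"steps": [0.02, 0, 0, 0, 0, 0, 0, 0.04, 0, 0, 0, 0, 0, 0, 0.06, 0, 0, 0, 0, 0, 0, 0.06, 0, 0, 0, 0, 0, 0]}}

```text
time_s: 9.98
position: [555.0, 244.5, 155.6]
eef_rot: [0.342, 0.046, 0.938, -0.017]
ft_force: [0.2, 0.1, -1.4]
gripper_width: 27.2
grasp_force: 50.0
```

```bash
python3 -c "
from ins import *
rep(31,42,1.9)"
```

```text
9.98 [-3.32  0.4  -0.07] [-0.0005 -0.001  -0.0006] F [0.7 0.1 1.1] M [-0.04  0.68 -0.01] 27.2
```

Emit:
{"op": "step_arm", "data": {"steps": [0.012, 0, 0, 0, 0, 0, 0, 0.024, 0, 0, 0, 0, 0, 0, 0.024, 0, 0, 0, 0, 0, 0]}}

```text
time_s: 10.23
position: [552.7, 244.6, 153.7]
eef_rot: [0.342, 0.046, 0.938, -0.017]
ft_force: [-0.4, -0.0, -1.9]
gripper_width: 27.6
grasp_force: 50.0
```

Emit:
{"op": "step_arm", "data": {"steps": [0.01, 0, 0, 0, 0, 0, 0, 0.01, 0, 0, 0, 0, 0, 0]}}

```text
time_s: 10.4
position: [552.4, 244.8, 153.7]
eef_rot: [0.343, 0.046, 0.938, -0.017]
ft_force: [1.3, -0.7, -1.5]
gripper_width: 28.0
grasp_force: 50.0
```

```bash
python3 -c "
from ins import *
rep(31,42,1.9)"
```

```text
10.4 [-0.09  0.53 -0.23] [-0.0009 -0.0022 -0.0007] F [-0.  -0.6  2. ] M [0.05 0.34 0.06] 28.0
```

Emit:
{"op": "step_arm", "data": {"steps": [0.012, 0, 0, 0, 0, 0, 0, 0.012, 0, 0, 0, 0, 0, 0]}}

```text
time_s: 10.57
position: [552.3, 245.0, 153.9]
eef_rot: [0.344, 0.046, 0.938, -0.016]
ft_force: [4.1, -1.8, 0.1]
gripper_width: 28.1
grasp_force: 50.0
```

Emit:
{"op": "step_arm", "data": {"steps": [0.012, 0, 0, 0, 0, 0, 0, 0.012, 0, 0, 0, 0, 0, 0]}}

```text
time_s: 10.73
position: [552.1, 245.2, 154.1]
eef_rot: [0.344, 0.046, 0.938, -0.016]
ft_force: [8.9, -2.8, 0.8]
gripper_width: 27.6
grasp_force: 50.0
```

```bash
python3 -c "
from ins import *
rep(31,42,1.9)"
```

```text
10.73 [-0.06  0.87 -0.75] [-0.0018 -0.006  -0.0003] F [-7.4 -1.9  5.3] M [ 0.43 -0.8  -0.07] 27.6
```

Emit:
{"op": "step_arm", "data": {"steps": [0.015, 0, 0, 0, 0, 0, 0, 0.015, 0, 0, 0, 0, 0, 0]}}

```text
time_s: 10.9
position: [551.9, 245.4, 154.3]
eef_rot: [0.346, 0.046, 0.937, -0.016]
ft_force: [12.5, -4.9, 1.5]
gripper_width: 27.5
grasp_force: 50.0
```

Emit:
{"op": "step_arm", "data": {"steps": [0, 0, 0, 0, 0, 0, 0.53, 0, 0, 0, 0, 0, 0, 0.53, 0, 0, 0, 0, 0, 0, 0.53, 0, 0, 0, 0, 0, 0, 0.53]}}

```text
time_s: 11.23
position: [548.1, 245.2, 149.8]
eef_rot: [0.342, 0.046, 0.938, -0.017]
ft_force: [0.2, -0.4, -0.6]
gripper_width: 43.3
grasp_force: 0.0
```

```bash
python3 - <<'E'
from ins import *
rep(31,42,1.9)
im=optics.snapshot("wrist"); cv2.imwrite("pics/w6.png",im[:,:,::-1])
E
```

```text
11.23 [ 5.75  0.49 -0.07] [-0.0007 -0.0006 -0.0009] F [ 0.2 -0.4  0.6] M [ 0.02  0.43 -0.04] 43.3
```

View pics/w6.png

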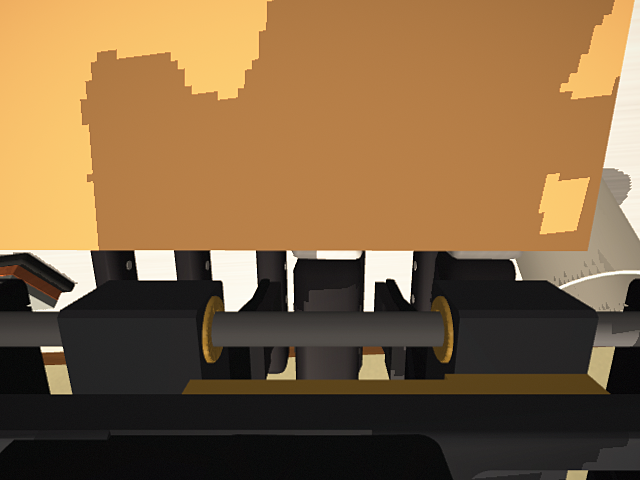

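The wrist view shows the guard (row 255, columns 295 to 362) tucked against the wood edge at the same level as the fixed steel's guard (columns 445 to 520), so it is seated. I'll retract and go for the other steel.

Emit:
{"op": "step_arm", "data": {"steps": [0, 0, -0.3, 0, 0, 0, 0.53, 0, 0, -0.6, 0, 0, 0, 0.53, 0, 0, -0.9, 0, 0, 0, 0.53, 0, 0, -0.9, 0, 0, 0, 0.53]}}

```text
time_s: 11.62
position: [478.9, 254.1, 239.1]
eef_rot: [0.345, 0.046, 0.937, -0.014]
ft_force: [0.8, 0.2, 1.4]
gripper_width: 45.9
grasp_force: 0.0
```

```bash
python3 - <<'E'
from ins import *
o=ctrl.get_obs(); print(o["position"],o["joint_pos"].round(2))
d=np.array([.967,.254,0]); g=np.array([485.8,-324.8,0]); r=Rtool(-d,0); p=g+42*d
plan([(o["position"]+[30,-60,60],rot(o["eef_rot"])),(np.array([560,-20,240]),r),(p+[0,0,100],r),(p+[0,0,17],r)])
E
```

```text
[478.94683225 254.14635443 239.11670217] [ 0.59 -0.33  2.2  -0.61  0.79 -0.55]
[-0.5516, -0.4712, -0.1904, 0.0, 0.0, 0.0] -> [509. 194. 299.]
[-0.069, -0.8694, 0.3761, -0.0378, 0.2226, -0.1079] -> [534.  87. 270.]
[0.0209, -0.917, 0.2463, 0.0, 0.0, 0.0] -> [560. -20. 240.]
[0.2978, -0.7665, 0.3889, 0.0, 0.0, 0.0] -> [ 549. -118.  193.]
[0.2978, -0.7665, 0.3889, 0.0, 0.0, 0.0] -> [ 538. -216.  147.]
[0.2978, -0.7665, 0.3889, 0.0, 0.0, 0.0] -> [ 526. -314.  100.]
[0.0, 0.0, 0.6917, 0.0, 0.0, 0.0] -> [ 526. -314.   17.]
```

Emit:
{"op": "step_arm", "data": {"steps": [-0.55, -0.47, -0.19, 0, 0, 0, 0.8, -0.55, -0.47, -0.19, 0, 0, 0, 0.8, -0.55, -0.47, -0.19, 0, 0, 0, 0.8]}}

```text
time_s: 11.87
position: [512.2, 190.8, 299.1]
eef_rot: [0.346, 0.046, 0.937, -0.016]
ft_force: [1.4, 0.3, 1.4]
gripper_width: 58.8
grasp_force: 0.0
```

Emit:
{"op": "step_arm", "data": {"steps": [-0.07, -0.87, 0.376, -0.038, 0.223, -0.108, 1, -0.07, -0.87, 0.376, -0.038, 0.223, -0.108, 1, -0.07, -0.87, 0.376, -0.038, 0.223, -0.108, 1, -0.07, -0.87, 0.376, -0.038, 0.223, -0.108, 1, -0.07, -0.87, 0.376, -0.038, 0.223, -0.108, 1, -0.07, -0.87, 0.376, -0.038, 0.223, -0.108, 1, -0.07, -0.87, 0.376, -0.038, 0.223, -0.108, 1]}}

```text
time_s: 12.45
position: [534.8, 83.6, 263.7]
eef_rot: [0.012, -0.118, 0.993, -0.003]
ft_force: [-0.1, -0.1, 0.7]
gripper_width: 86.5
grasp_force: 0.0
```

Emit:
{"op": "step_arm", "data": {"steps": [0.02, -0.917, 0.246, 0, 0, 0, 1, 0.02, -0.917, 0.246, 0, 0, 0, 1, 0.02, -0.917, 0.246, 0, 0, 0, 1]}}

```text
time_s: 12.7
position: [559.0, -24.7, 232.8]
eef_rot: [0.013, -0.118, 0.993, -0.003]
ft_force: [0.6, 0.8, -1.1]
gripper_width: 87.1
grasp_force: 0.0
```

Emit:
{"op": "step_arm", "data": {"steps": [0.298, -0.767, 0.389, 0, 0, 0, 1, 0.298, -0.767, 0.389, 0, 0, 0, 1, 0.298, -0.767, 0.389, 0, 0, 0, 1]}}

```text
time_s: 12.95
position: [545.4, -123.3, 185.3]
eef_rot: [0.012, -0.117, 0.993, -0.003]
ft_force: [-0.6, -0.0, -0.2]
gripper_width: 87.2
grasp_force: 0.0
```

Emit:
{"op": "step_arm", "data": {"steps": [0.298, -0.767, 0.389, 0, 0, 0, 1, 0.298, -0.767, 0.389, 0, 0, 0, 1, 0.298, -0.767, 0.389, 0, 0, 0, 1]}}

```text
time_s: 13.2
position: [533.3, -221.2, 138.7]
eef_rot: [0.013, -0.117, 0.993, -0.003]
ft_force: [-0.6, 0.4, 0.3]
gripper_width: 86.8
grasp_force: 0.0
```

Emit:
{"op": "step_arm", "data": {"steps": [0.298, -0.767, 0.389, 0, 0, 0, 1, 0.298, -0.767, 0.389, 0, 0, 0, 1, 0.298, -0.767, 0.389, 0, 0, 0, 1, 0.298, -0.767, 0.389, 0, 0, 0, 1, 0.298, -0.767, 0.389, 0, 0, 0, 1]}}

```text
time_s: 13.62
position: [521.9, -317.0, 92.7]
eef_rot: [0.013, -0.116, 0.993, -0.002]
ft_force: [-0.4, -0.0, -0.5]
gripper_width: 86.9
grasp_force: 0.0
```

```bash
python3 - <<'E'
from ins import *
im=optics.snapshot("wrist"); cv2.imwrite("pics/w7.png",im[:,:,::-1])
o=ctrl.get_obs(); print(o["position"],o["joint_pos"].round(2))
d=np.array([.967,.254,0]); g=np.array([485.8,-324.8,0])
plan([(g+42*d+[0,0,17],Rtool(-d,0))])
c=cam("wrist");print([proj(c,P).round(1) for P in (g+[0,0,14],g-108*d+[0,0,14],g-50*d+[0,0,14])])
E
```

```text
[ 522.69306182 -316.22366127   93.69625338] [-0.68  0.31  1.7   0.02  1.11 -2.5 ]
[-0.0176, 0.0147, 0.6397, -0.0026, 0.0083, -0.0069] -> [ 526. -314.   17.]
[array([329.5, 198.6]), array([325.4,  -4.7]), array([327.7, 111.6])]
```

View pics/w7.png

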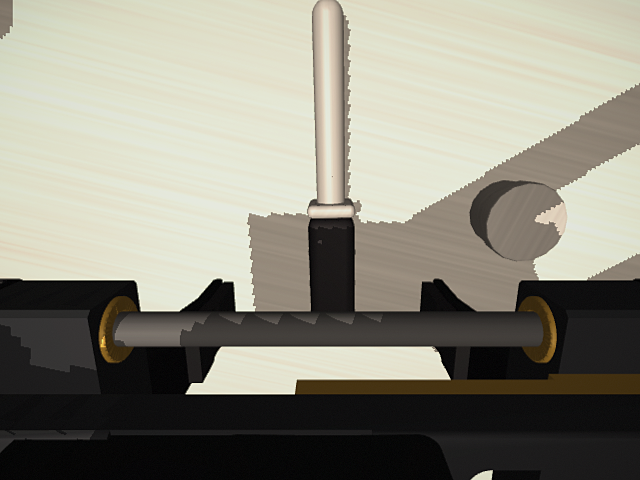

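The second steel's rod runs up at columns 313 to 343 (about 29 px against the 47 px guard, so 17 mm, for bore_3). Its tip is at (327,0) and its guard at (331,203), close to the prediction. Now the grip.

Emit:
{"op": "step_arm", "data": {"newtons": 50, "steps": [-0.038, 0.022, 0.3, -0.003, 0.008, -0.007, 1, -0.038, 0.022, 0.64, -0.003, 0.008, -0.007, 1, -0.038, 0.022, 0.64, -0.003, 0.008, -0.007, 1, -0.038, 0.022, 0.64, -0.003, 0.008, -0.007, 0.4, -0.038, 0.022, 0.64, -0.003, 0.008, -0.007, 0, -0.038, 0.022, 0.64, -0.003, 0.008, -0.007, 0, -0.038, 0.022, 0.64, -0.003, 0.008, -0.007, 0, -0.038, 0.022, 0.64, -0.003, 0.008, -0.007, 0, -0.038, 0.022, 0.64, -0.003, 0.008, -0.007, 0, -0.038, 0.022, 0.64, -0.003, 0.008, -0.007, 0]}}

```text
time_s: 14.5
position: [529.3, -313.3, 18.4]
eef_rot: [0.001, -0.129, 0.992, -0.0]
ft_force: [0.7, -0.1, -0.2]
gripper_width: 48.5
grasp_force: 0.0
```

Emit:
{"op": "step_arm", "data": {"steps": [0, 0, 0, 0, 0, 0, 0, 0, 0, 0, 0, 0, 0, 0, 0, 0, 0, 0, 0, 0, 0, 0, 0, 0, 0, 0, 0, 0, 0, 0, 0, 0, 0, 0, 0]}}

```text
time_s: 14.92
position: [529.2, -313.3, 18.1]
eef_rot: [0.001, -0.129, 0.992, -0.0]
ft_force: [-1.1, 0.3, 0.6]
gripper_width: 27.8
grasp_force: 50.0
```

```bash
python3 - <<'E'
from ins import *
o=ctrl.get_obs(); P=o["position"]; print(P,o["gripper_width"],o["grasp_force"],o["joint_pos"].round(2),rot(o["eef_rot"]).as_matrix().round(3))
off=P[2]-14
p,r=target(-31,42,off,125); print(off,p)
plan([(P+[0,0,100],rot(o["eef_rot"])),(P+[60,90,200],r),(p+[0,0,60],r),(p,r)])
E
```

```text
[ 529.1601324  -313.3130954    18.07889812] 27.78910211132457 49.98340800404549 [-0.66  0.44  1.7   0.    1.01 -2.49] [[-0.967 -0.256  0.002]
 [-0.256  0.967  0.   ]
 [-0.002 -0.    -1.   ]]
4.07889812293249 [640.25160077 173.32741811 235.47014806]
[-0.0015, -0.0003, -0.8333, 0.0, 0.0, 0.0] -> [ 529. -313.  118.]
[-0.6766, 0.597, -0.8323, 0.0396, -0.2192, 0.1089] -> [ 589. -223.  218.]
[-0.1225, 0.8328, -0.1077, 0.0, 0.0, 0.0] -> [ 602. -124.  237.]
[-0.1225, 0.8328, -0.1077, 0.0, 0.0, 0.0] -> [615. -25. 257.]
[-0.1225, 0.8328, -0.1077, 0.0, 0.0, 0.0] -> [627.  74. 276.]
[-0.1225, 0.8328, -0.1077, 0.0, 0.0, 0.0] -> [640. 173. 295.]
[0.3214, 0.0, 0.383, 0.0, 0.0, 0.0] -> [640. 173. 235.]
```

Emit:
{"op": "step_arm", "data": {"steps": [0, 0, -0.4, 0, 0, 0, 0, 0, 0, -0.833, 0, 0, 0, 0, 0, 0, -0.833, 0, 0, 0, 0]}}

```text
time_s: 15.17
position: [530.9, -314.7, 122.9]
eef_rot: [0.003, -0.129, 0.992, -0.002]
ft_force: [1.5, -1.2, -1.0]
gripper_width: 27.5
grasp_force: 50.0
```

Emit:
{"op": "step_arm", "data": {"steps": [-0.677, 0.597, -0.832, 0.04, -0.219, 0.109, 0, -0.677, 0.597, -0.832, 0.04, -0.219, 0.109, 0, -0.677, 0.597, -0.832, 0.04, -0.219, 0.109, 0, -0.677, 0.597, -0.832, 0.04, -0.219, 0.109, 0, -0.677, 0.597, -0.832, 0.04, -0.219, 0.109, 0, -0.677, 0.597, -0.832, 0.04, -0.219, 0.109, 0, -0.677, 0.597, -0.832, 0.04, -0.219, 0.109, 0]}}

```text
time_s: 15.75
position: [585.7, -220.8, 213.8]
eef_rot: [0.341, 0.048, 0.939, -0.016]
ft_force: [-1.8, 0.9, -3.6]
gripper_width: 27.4
grasp_force: 50.0
```

Emit:
{"op": "step_arm", "data": {"steps": [-0.123, 0.833, -0.108, 0, 0, 0, 0, -0.123, 0.833, -0.108, 0, 0, 0, 0, -0.123, 0.833, -0.108, 0, 0, 0, 0]}}

```text
time_s: 16.0
position: [601.1, -121.4, 237.1]
eef_rot: [0.341, 0.047, 0.939, -0.017]
ft_force: [1.2, -0.2, -0.9]
gripper_width: 27.7
grasp_force: 50.0
```

Emit:
{"op": "step_arm", "data": {"steps": [-0.123, 0.833, -0.108, 0, 0, 0, 0, -0.123, 0.833, -0.108, 0, 0, 0, 0, -0.123, 0.833, -0.108, 0, 0, 0, 0]}}

```text
time_s: 16.25
position: [614.6, -21.3, 257.3]
eef_rot: [0.342, 0.046, 0.939, -0.017]
ft_force: [0.8, 1.1, -1.4]
gripper_width: 27.8
grasp_force: 50.0
```

Emit:
{"op": "step_arm", "data": {"steps": [-0.123, 0.833, -0.108, 0, 0, 0, 0, -0.123, 0.833, -0.108, 0, 0, 0, 0, -0.123, 0.833, -0.108, 0, 0, 0, 0]}}

```text
time_s: 16.5
position: [627.6, 78.2, 277.0]
eef_rot: [0.342, 0.046, 0.938, -0.017]
ft_force: [0.6, -0.1, -1.9]
gripper_width: 27.7
grasp_force: 50.0
```

Emit:
{"op": "step_arm", "data": {"steps": [-0.123, 0.833, -0.108, 0, 0, 0, 0, -0.123, 0.833, -0.108, 0, 0, 0, 0, -0.123, 0.833, -0.108, 0, 0, 0, 0, -0.123, 0.833, -0.108, 0, 0, 0, 0, -0.123, 0.833, -0.108, 0, 0, 0, 0, -0.123, 0.833, -0.108, 0, 0, 0, 0]}}

```text
time_s: 17.0
position: [639.7, 173.1, 293.8]
eef_rot: [0.34, 0.046, 0.939, -0.018]
ft_force: [0.8, -0.0, -2.5]
gripper_width: 28.0
grasp_force: 50.0
```

```bash
python3 - <<'E'
from ins import *
o=ctrl.get_obs(); rep(-31,42,4.1)
p,r=target(-31,42,4.1,112); plan([(p,r)])
E
```

```text
17.0 [-162.06   -0.31  -44.96] [ 0.002   0.0028 -0.0009] F [0.9 0.1 2.4] M [0.06 0.63 0.07] 28.0
[0.4161, 0.0037, 0.3759, -0.0006, -0.0009, 0.0003] -> [630. 174. 227.]
```

Emit:
{"op": "step_arm", "data": {"steps": [0.3, 0.007, 0.374, 0, 0, 0, 0, 0.3, 0.007, 0.374, 0, 0, 0, 0, 0.3, 0.007, 0.374, 0, 0, 0, 0, 0.35, 0.007, 0.374, 0, 0, 0, 0, 0.416, 0.007, 0.374, 0, 0, 0, 0, 0.416, 0.007, 0.374, 0, 0, 0, 0]}}

```text
time_s: 17.5
position: [630.6, 174.7, 229.1]
eef_rot: [0.342, 0.047, 0.939, -0.017]
ft_force: [-0.5, -0.4, -3.1]
gripper_width: 27.9
grasp_force: 50.0
```

Emit:
{"op": "step_arm", "data": {"steps": [0.04, 0, 0, 0, 0, 0, 0, 0.08, 0, 0, 0, 0, 0, 0, 0.12, 0, 0, 0, 0, 0, 0, 0.12, 0, 0, 0, 0, 0, 0]}}

```text
time_s: 17.83
position: [619.4, 176.2, 218.9]
eef_rot: [0.341, 0.046, 0.939, -0.018]
ft_force: [0.4, -1.1, -4.1]
gripper_width: 27.5
grasp_force: 50.0
```

```bash
python3 -c "
from ins import *
rep(-31,42,4.1)"
```

```text
17.83 [-98.22   0.8   -0.8 ] [ 0.0016  0.001  -0.001 ] F [ 2.2 -1.1  3.5] M [ 0.12  0.5  -0.11] 27.5
```

Emit:
{"op": "step_arm", "data": {"steps": [0.08, -0.004, 0.005, 0, 0, 0, 0, 0.16, -0.004, 0.005, 0, 0, 0, 0, 0.24, -0.004, 0.005, 0, 0, 0, 0, 0.3, -0.004, 0.005, 0, 0, 0, 0, 0.3, -0.004, 0.005, 0, 0, 0, 0]}}

```text
time_s: 18.25
position: [590.7, 178.5, 193.1]
eef_rot: [0.34, 0.046, 0.939, -0.018]
ft_force: [-0.4, -0.2, -2.6]
gripper_width: 27.8
grasp_force: 50.0
```

```bash
python3 -c "
from ins import *
rep(-31,42,4.1)"
```

```text
18.25 [-59.6    0.25   0.39] [ 0.0019  0.0042 -0.0013] F [ 1.9 -0.3  1.7] M [-0.05  0.65  0.03] 27.8
```

Free. I'll continue, leaving about 3 mm to press.

Emit:
{"op": "step_arm", "data": {"steps": [0.1, 0, 0, 0, 0, 0, 0, 0.2, 0, 0, 0, 0, 0, 0, 0.3, 0, 0, 0, 0, 0, 0, 0.38, 0, 0, 0, 0, 0, 0, 0.44, 0, 0, 0, 0, 0, 0, 0.44, 0, 0, 0, 0, 0, 0]}}

```text
time_s: 18.75
position: [551.3, 182.5, 160.4]
eef_rot: [0.34, 0.046, 0.939, -0.018]
ft_force: [-1.0, -0.3, -2.1]
gripper_width: 27.9
grasp_force: 50.0
```

Emit:
{"op": "step_arm", "data": {"steps": [0.015, 0, 0, 0, 0, 0, 0, 0.03, 0, 0, 0, 0, 0, 0, 0.03, 0, 0, 0, 0, 0, 0]}}

```text
time_s: 19.0
position: [550.5, 182.8, 160.2]
eef_rot: [0.342, 0.046, 0.938, -0.017]
ft_force: [0.5, -0.7, -1.8]
gripper_width: 27.7
grasp_force: 50.0
```

Emit:
{"op": "step_arm", "data": {"steps": [0.012, 0, 0, 0, 0, 0, 0, 0.02, 0, 0, 0, 0, 0, 0, 0.02, 0, 0, 0, 0, 0, 0]}}

```text
time_s: 19.25
position: [548.2, 182.9, 158.1]
eef_rot: [0.341, 0.046, 0.939, -0.017]
ft_force: [-0.1, -0.5, -1.8]
gripper_width: 27.6
grasp_force: 50.0
```

```bash
python3 -c "
from ins import *
rep(-31,42,4.1)"
```

```text
19.25 [-4.35  0.45 -0.18] [ 0.0012  0.0005 -0.0001] F [ 1.2 -0.5  1.4] M [0.02 0.62 0.08] 27.6
```

Emit:
{"op": "step_arm", "data": {"steps": [0.02, 0, 0, 0, 0, 0, 0, 0.035, 0, 0, 0, 0, 0, 0, 0.035, 0, 0, 0, 0, 0, 0]}}

```text
time_s: 19.5
position: [546.6, 183.4, 157.3]
eef_rot: [0.343, 0.046, 0.938, -0.017]
ft_force: [7.0, -2.3, -1.9]
gripper_width: 27.7
grasp_force: 50.0
```

Emit:
{"op": "step_arm", "data": {"steps": [0.012, 0, 0, 0, 0, 0, 0, 0.022, 0, 0, 0, 0, 0, 0, 0.022, 0, 0, 0, 0, 0, 0]}}

```text
time_s: 19.75
position: [546.4, 183.5, 157.6]
eef_rot: [0.345, 0.046, 0.937, -0.017]
ft_force: [14.6, -5.3, -1.9]
gripper_width: 27.7
grasp_force: 50.0
```

```bash
python3 -c "
from ins import *
rep(-31,42,4.1)"
```

```text
19.75 [-2.61  0.92 -1.02] [-0.0003 -0.0071 -0.0005] F [-10.2  -3.9  11.1] M [ 0.6  -1.58 -0.16] 27.7
```

Emit:
{"op": "step_arm", "data": {"steps": [-0.02, 0, 0, 0, 0, 0, 0.53, -0.02, 0, 0, 0, 0, 0, 0.53, -0.02, 0, 0, 0, 0, 0, 0.53, -0.02, 0, 0, 0, 0, 0, 0.53]}}

```text
time_s: 20.08
position: [544.6, 183.3, 155.0]
eef_rot: [0.341, 0.046, 0.939, -0.017]
ft_force: [-0.6, -0.4, -1.4]
gripper_width: 43.6
grasp_force: 0.0
```

Emit:
{"op": "step_arm", "data": {"steps": [0, 0, -0.4, 0, 0, 0, 0.53, 0, 0, -0.8, 0, 0, 0, 0.53, 0, 0, -0.95, 0, 0, 0, 0.53, -0.5, 0, -0.95, 0, 0, 0, 0.53, -1, 0, -0.95, 0, 0, 0, 0.53, -1, 0, -0.95, 0, 0, 0, 0.53, -1, 0, -0.95, 0, 0, 0, 0.53]}}

```text
time_s: 20.67
position: [568.7, 181.9, 328.1]
eef_rot: [0.347, 0.047, 0.937, -0.016]
ft_force: [0.2, -0.5, 1.1]
gripper_width: 45.9
grasp_force: 0.0
```

```bash
python3 - <<'E'
from ins import *
o=ctrl.get_obs(); print(o["time_s"],o["position"],o["ft_force"])
r=Rtool((-.995,.098),-35); p=np.array([669.4,206.2,422.3])-r.apply([69.7,-.8,-148.1]); print(p)
plan([(p,r)])
E
```

```text
20.6667 [568.65736482 181.87650611 328.05888607] [ 0.19071573 -0.50917914  1.05825624]
[641.76075857 209.72612789 261.00530463]
[-0.0782, 0.2896, 0.8045, 0.001, 0.4202, -0.0004] -> [642. 210. 261.]
```

Emit:
{"op": "step_arm", "data": {"steps": [-0.3, 0.29, 0.3, 0, 0.1, 0, 0.53, -0.3, 0.29, 0.3, 0, 0.2, 0, 0.53, -0.3, 0.29, 0.4, 0, 0.3, 0, 0.53, -0.2, 0.29, 0.6, 0, 0.42, 0, 0.53, -0.08, 0.29, 0.8, 0, 0.42, 0, 0.53, -0.08, 0.29, 0.8, 0, 0.42, 0, 0.53, -0.08, 0.29, 0.8, 0, 0.42, 0, 0.53, -0.08, 0.29, 0.8, 0, 0.42, 0, 0.53, -0.08, 0.29, 0.8, 0, 0.42, 0, 0.53, -0.08, 0.29, 0.8, 0, 0.42, 0, 0.53]}}

```text
time_s: 21.5
position: [635.6, 209.4, 252.7]
eef_rot: [-0.267, 0.048, 0.963, 0.013]
ft_force: [0.8, 0.1, 0.4]
gripper_width: 46.0
grasp_force: 0.0
```

Emit:
{"op": "step_arm", "data": {"steps": [0, 0, 0, 0, 0, 0, 0.53, 0, 0, 0, 0, 0, 0, 0.53]}}

```text
time_s: 21.67
position: [635.2, 208.8, 245.5]
eef_rot: [-0.268, 0.049, 0.962, 0.011]
ft_force: [-0.3, -0.6, -0.2]
gripper_width: 46.1
grasp_force: 0.0
```

```bash
python3 - <<'E'
from ins import *
im=optics.snapshot("wrist"); cv2.imwrite("pics/w8.png",im[:,:,::-1])
c=cam("wrist"); print(c[1]); bx=np.array([np.cos(V[2]),np.sin(V[2]),0]);by=np.array([-bx[1],bx[0],0])
for y in (31,-31,93): print(y,proj(c,np.array([V[0],V[1],125])+y*by).round(1))
cv2.imwrite("pics/w8c.png",cv2.resize(im[90:290,180:500,::-1],None,fx=2.5,fy=2.5,interpolation=cv2.INTER_CUBIC))
E
```

```text
[650.95222784 207.47298947 412.27065587]
31 [360.1 188.2]
-31 [286.3 188.3]
93 [433.9 188.1]
```

View pics/w8c.png

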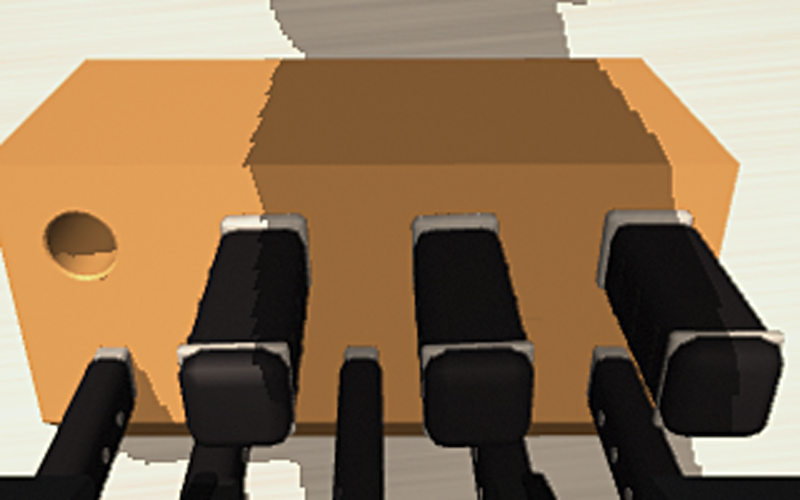

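The crop shows both handles in the 15 mm and 19 mm bores (guards at crop (455,222) and (265,224)), with no gap to the wood. They sit level with each other and with the fixed steel, apart from the small sag expected from bore clearance. The robot is clear, so I'm handing in.

```bash
python3 -c "
from bench import ctrl
print(ctrl.close_job())"
```

```text
the job is handed in; nothing more can be done
None
```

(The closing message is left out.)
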